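# Kit the moulded shells onto their outlined pads

### The arm

A 6-joint arm with a two-finger parallel gripper is mounted at the origin on a cart in front of the work surface, level with it; the furniture and walls round the work are solid. World frame = base frame: x ahead of the robot, y to its left, z up, the work surface at z = 0. Lengths are in m, angles in rad, forces in N, time in s.
With the tool pointing down it reaches from about 0.35 to 0.95 m from the base axis. Payload 17.4 kg.
Tool frame: the origin (TCP) lies midway between the tips of the shut fingers; the grasp point (between the pads) lies 19 mm behind it; x points along the fingers, y is the direction in which the jaws open and shut, and the axes are right-handed (so a half turn about x gives the same grasp; the last joint's range is limited). The gripper opens to 93 mm and grips with 3 to 60 N. Pads are 15 mm wide; open, the fingers measure 128 mm over their backs; the gripper's body (75 mm by 188 mm) begins 65 mm behind the grasp point.
Start: joints at [1.185, 0.116, 1.442, -0, 1.584, -0.038], TCP at [0.23, 0.635, 0.219] pointing down, gripper open.
Joint ranges: [-2.83, 2.83], [-0.83, 2.19], [0.07, 2.5], [-1.14, 4.28], [0.01, 3], [-2.97, 2.97]. Speed limits (rad/s): [1.89, 1.89, 2.22, 3.14, 3.14, 3.14].

### API

Orientations are given as a rotation vector (axis times angle).
In Python, from bench import state, get_image, camera_model, finish_job gives the robot as it stands.
- The arm moves only by the tool apply_moves, never from a script. Its argument "plan" is a list that holds one entry, the list of rows, each a list of 4 numbers: the shift along the tool's x, y, z in units of 60 mm (1.0 is 60 mm), then the turn about the tool's x in units of 6 degrees (1.0 is 6 degrees). A call has exactly 8 rows; each row shifts and turns the commanded pose from where the row before left it, along the tool's axes as they then stand; what a row does not reach is not made up. A row lasts 1/8 s, in which the tool goes at most 62.5 mm and 10.7 degrees, less where a joint would pass 70% of its speed; a pose out of reach is approached as far as the arm can. A call is refused whole if a number of a shift passes 1 or a number of a turn 1, either way. A call with a gripper value outside its range is refused whole. "hand" is the opening, from -1 (shut) to 1 (fully open), set as the call begins (left out, the last holds). The fingers move at their own pace and stop on an object; "newtons" is the grip in N (left out, the last holds). Time passes only in rows, so rows that do not move let the fingers close, or fill a call up. It gives the time, the measured TCP pose, the force and the opening at its end, in the units of the state.
- state(): the state, without advancing time (a new reading comes with each control period).
- get_image(name): name is "scene" or "side" or "wrist"; returns (picture, depth): 480x640x3 uint8, red, green, blue; 480x640 float32, m along the optical axis (not along the pixel's ray), 0 where there is no reading.
- camera_model(name): a dict with "vertical_fov" (degrees; the focal length in pixels is half the picture's height over the tangent of half this angle, whatever the lens; pixels are square), "cx", "cy" (the principal point, pixels), "R" (3x3) and "t" (3): a world point X has camera coordinates R X + t; the wrist camera has in their place "hand_eye" (4x4, takes a point from camera to tool coordinates, whose origin is the TCP and whose axes are the tool frame's). Camera axes: x right, y down, z forward; pixel columns grow to the right and rows downward; lengths in m; the calibration is good to about 2 mm. A picture is of the moment at which its call begins: read the wrist's pose just before it. camera_model takes no time and is no camera call.
- finish_job(): hands the job in, once; it reports no verdict.
The state is a dict: "t": time; "qpos": joint angles; "joint_vel": joint speeds; "effort": joint torques, N m; "position": TCP position; "orientation": TCP orientation; "wrist_force": force on the tool from outside, world axes, zero at the start; "wrist_torque": the same for the moment, N m; "grip_width": finger opening in m.
Only numpy, scipy, OpenCV 4.12 (cv2) and the standard library are available. Lean on these libraries where they do the work, as an engineer would, in place of code of your own. Each camera call takes 0.05 s, during which the arm holds its last target. There are 200 camera calls.

### The job

Lay out the two housings for the next weld: set the white open tray, the white closed lid, the black square tray and the small black lid each on the blue pad marked for it, squarely over the mark, flat and the same way up as it lies now. The mark has the part's colour and shape: a frame line for an open tray, a solid patch for a closed lid.

Things in the scene. Friction and masses are not known exactly. Their poses are not given: they have to be found in the camera images.
- white_tray_mid (a point): White moulded half shell, an open shallow tray with its hollow side up, 40 x 62 x 14 mm (width x length x height). Stiff, about 18 g, with plain upright sides; lies flat on the bench (z = 0) and can be taken across its width from above. Origin at its centre, half-way up; x across its width, y along its length, z up.
- white_lid_mid (a point): White moulded lid, closed smooth top up with a small dark notch in one end, 40 x 62 x 16 mm (width x length x height). Stiff, about 18 g, with plain upright sides; lies flat on the bench (z = 0) and can be taken across its width from above. Origin at its centre, half-way up; x across its width, y along its length, z up.
- black_tray_mid (a point): Black moulded half shell, an open shallow tray with its hollow side up, 52 x 52 x 18 mm (width x length x height). Square, so any quarter turn is the same. Stiff, about 18 g, with plain upright sides; lies flat on the bench (z = 0) and can be taken across its width from above. Origin at its centre, half-way up; x across its width, y along its length, z up.
- black_lid_mid (a point): Black moulded lid, closed smooth top up, 36 x 48 x 12 mm (width x length x height). Stiff, about 18 g, with plain upright sides; lies flat on the bench (z = 0) and can be taken across its width from above. Origin at its centre, half-way up; x across its width, y along its length, z up.
- pad_white_tray_top (a point): Fixed blue pad, 72 x 86 mm and 6 mm thick, with small screws in its corners; on its flat top a white rectangular outline (a frame line) of 44 x 66 mm, for the white tray. Origin at the centre of the outline on the pad's top face (6 mm above the bench); x and y as the part's width and length are to lie, z up.
- pad_white_lid_top (a point): Fixed blue pad, 72 x 86 mm and 6 mm thick, with small screws in its corners; on its flat top a solid white rectangle of 44 x 66 mm, for the white lid. Origin at the centre of the outline on the pad's top face (6 mm above the bench); x and y as the part's width and length are to lie, z up.
- pad_black_tray_top (a point): Fixed blue pad, 72 x 86 mm and 6 mm thick, with small screws in its corners; on its flat top a black square outline (a frame line) of 56 x 56 mm, for the black tray. Origin at the centre of the outline on the pad's top face (6 mm above the bench); x and y as the part's width and length are to lie, z up.
- pad_black_lid_top (a point): Fixed blue pad, 72 x 86 mm and 6 mm thick, with small screws in its corners; on its flat top a solid black rectangle of 40 x 52 mm, for the black lid. Origin at the centre of the outline on the pad's top face (6 mm above the bench); x and y as the part's width and length are to lie, z up.
There are look-alikes about, which are no part of the job. Leave any green or red look-alike of the part that bears pad_black_tray_top alone. What is shaped like the part that bears white_lid_mid but turquoise is not meant.

How it is judged:
By the outcome, as a careful person would: the job done as asked, in the order asked, and still so for the second after the job is handed in, with the robot touching nothing.
It also fails if it takes over 112 s, if anything falls off the work surface, if the arm or the gripper's body presses on something with over 40 N, if the wrist force passes 120 N, or if a joint passes its speed limit or range.

## Working session

There is one attempt and no reset: what is moved stays moved. The work goes in short steps, Python scripts to look and compute and a tool call to move; the robot and the scene stay as the last step left them, time stands still between calls to the robot, and variables do not carry over. Pictures are saved under pics/ and viewed, about 12 in all and at most 16, crops included, and the job is handed in when it is done.

Besides the shell and the picture viewer there is one more tool, called after "Request:" by a JSON object that holds its "op" and its "data", one argument or row to a line. apply_moves: Moves the arm, as the interface text tells. Its arguments: {"type":"object","properties":{"plan":{"type":"array","items":{"type":"array","items":{"type":"array","items":{"type":"number"}}}},"hand":{"type":"number"},"newtons":{"type":"number"}},"required":["plan"]}

```bash
mkdir -p pics; cat > h.py <<'E'
import numpy as np, cv2
from bench import state,get_image,camera_model,finish_job
from scipy.spatial.transform import Rotation as Ro
def save(n,im): cv2.imwrite('pics/'+n,cv2.cvtColor(im,cv2.COLOR_RGB2BGR))
def cam(name,s=None):
    m=camera_model(name); f=240/np.tan(np.radians(m['vertical_fov'])/2)
    if 'R' in m: R=np.array(m['R']).T; c=-R@np.array(m['t'])
    else:
        T=np.array(m['hand_eye']); Rt=Ro.from_rotvec(s['orientation']).as_matrix()
        R=Rt@T[:3,:3]; c=Rt@T[:3,3]+np.array(s['position'])
    return f,m['cx'],m['cy'],R,c
def ray(C,u,v,z):
    f,cx,cy,R,c=C; d=R@np.array([(u-cx)/f,(v-cy)/f,1]); return c+d*(z-c[2])/d[2]
E
python3 - <<'E'
from h import *
s=state(); print(s)
for n in ['scene','side','wrist']:
    im,d=get_image(n); save(n+'0.png',im); np.save(n+'0.npy',d)
    f,cx,cy,R,c=cam(n,s); print(n,f,cx,cy,R.round(3).tolist(),c.round(3), {k:v for k,v in camera_model(n).items() if k not in('R','t')})
E
```

```text
{'t': 0.0, 'qpos': array([ 1.18521294e+00,  1.16484594e-01,  1.44228994e+00,  1.53312352e-05,
        1.58401303e+00, -3.78215437e-02]), 'joint_vel': array([ 0.00139648, -0.00013193,  0.00209209,  0.0011299 ,  0.00166391,
       -0.00131357]), 'effort': array([ 2.98868828e-03, -7.21263957e+01, -6.22612882e+01,  7.80700520e-02,
        2.38787587e-02, -1.10126271e-04]), 'position': array([0.22997177, 0.63438406, 0.2178908 ]), 'orientation': array([ 0.27197353,  1.55378273, -0.27381117]), 'wrist_force': array([-0.21803843, -0.05438109, -0.07907482]), 'wrist_torque': array([0.0073768 , 0.02195833, 0.01154748]), 'grip_width': 0.09295796317343312}
scene 623.6752636336831 309.46577626746966 238.0388130072847 [[0.561, -0.541, 0.626], [-0.828, -0.366, 0.425], [-0.001, -0.757, -0.654]] [-0.235 -0.593  0.885] {'vertical_fov': 42.09501180801404, 'cx': 309.46577626746966, 'cy': 238.0388130072847}
side 437.5413075776708 322.128653774181 236.48753786538524 [[0.909, -0.187, 0.373], [-0.417, -0.385, 0.823], [-0.01, -0.904, -0.428]] [ 0.189 -0.88   0.474] {'vertical_fov': 57.491266618516164, 'cx': 322.128653774181, 'cy': 236.48753786538524}
wrist 422.8801875158014 316.9920532703937 231.6367672949156 [[0.341, 0.91, 0.235], [0.94, -0.33, -0.087], [-0.002, 0.25, -0.968]] [0.166 0.658 0.385] {'vertical_fov': 59.1529966281709, 'cx': 316.9920532703937, 'cy': 231.6367672949156, 'hand_eye': array([[ 3.39653732e-04, -2.50326868e-01,  9.68161321e-01,
        -1.66864704e-01],
       [ 9.99999855e-01, -3.18856351e-04, -4.33266632e-04,
         2.15763926e-04],
       [ 4.17162665e-04,  9.68161328e-01,  2.50326724e-01,
        -6.81659025e-02],
       [ 0.00000000e+00,  0.00000000e+00,  0.00000000e+00,
         1.00000000e+00]])}
```

View pics/scene0.png

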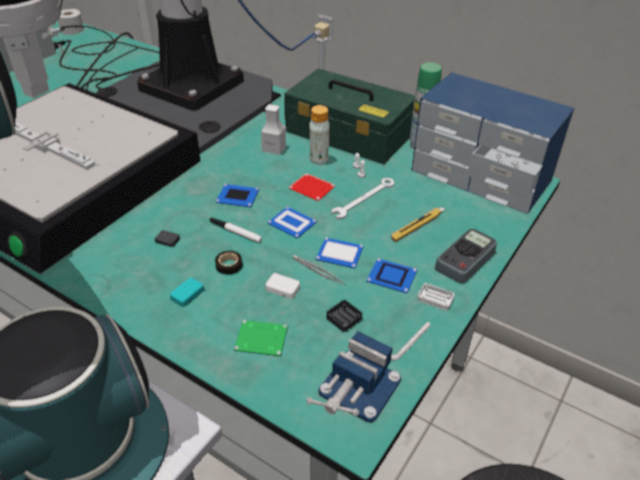

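View pics/side0.png

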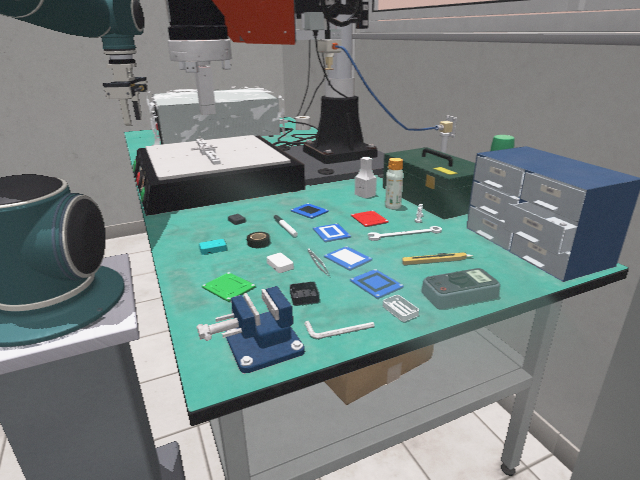

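```bash
python3 - <<'E'
from h import *
C=cam('scene'); d=np.load('scene0.npy'); f,cx,cy,R,c=C
for n,u,v in [('wtray',436,296),('wlid',282,284),('btray',344,315),('blid',167,238),('Pwt',292,222),('Pwl',340,252),('Pbt',392,274),('Pbl',238,195),('green',262,338),('turq',187,291),('vise',360,365),('meter',466,253),('hex',412,340),('tape',229,261),('tweez',318,268),('red',312,186)]:
    z=d[v,u]; P=c+R@np.array([(u-cx)/f*z,(v-cy)/f*z,z]); print(n,P.round(3),np.hypot(*P[:2]).round(3))
im=cv2.cvtColor(cv2.imread('pics/scene0.png'),cv2.COLOR_BGR2RGB)
# bird view x up, y left, 1px=1mm ; z=6mm
x0,x1,y0,y1=.3,.9,-.4,.4
H=[]
src=[];dst=[]
for x,y in [(x0,y0),(x0,y1),(x1,y0),(x1,y1)]:
    p=R.T@(np.array([x,y,.008])-c); src.append([f*p[0]/p[2]+cx,f*p[1]/p[2]+cy]); dst.append([(y1-y)*1000,(x1-x)*1000])
M=cv2.getPerspectiveTransform(np.float32(src),np.float32(dst))
save('bird.png',cv2.warpPerspective(im,M,(800,600),flags=cv2.INTER_CUBIC))
E
```

```text
wtray [ 0.605 -0.321  0.003] 0.685
wlid [ 0.452 -0.061  0.016] 0.456
btray [ 0.462 -0.198  0.002] 0.503
blid [0.43  0.227 0.012] 0.486
Pwt [0.629 0.041 0.007] 0.63
Pwl [ 0.604 -0.1    0.007] 0.613
Pbt [ 0.612 -0.221  0.002] 0.65
Pbl [0.639 0.203 0.007] 0.671
green [ 0.329 -0.105  0.004] 0.345
turq [0.333 0.08  0.017] 0.342
vise [ 0.322 -0.312  0.083] 0.448
meter [ 0.716 -0.33   0.036] 0.789
hex [ 0.475 -0.335  0.007] 0.581
tape [0.455 0.077 0.003] 0.462
tweez [ 0.542 -0.087  0.002] 0.549
red [0.769 0.081 0.004] 0.773
```

View pics/bird.png

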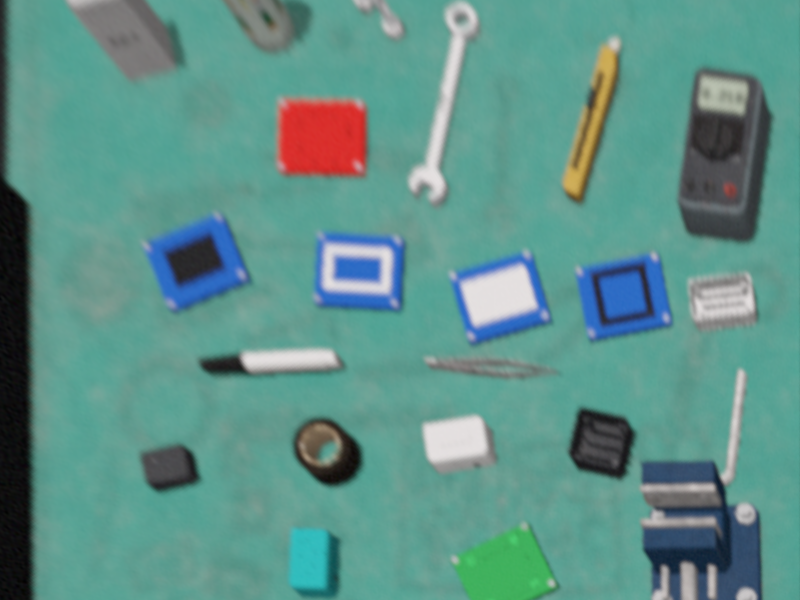

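```bash
cat >> h.py <<'E'
def yaw(s): y=Ro.from_rotvec(s['orientation']).as_matrix()[:,1]; return np.degrees(np.arctan2(y[1],y[0]))
def plan(tgt,n,s=None):
    "rows to pose x,y,z,yaw(deg) in n rows"
    s=s or state(); p=np.array(s['position']); R=Ro.from_rotvec(s['orientation']).as_matrix(); a=yaw(s)
    print('now',p.round(4),round(a,2),'w',round(s['grip_width'],4),'t',round(s['t'],2))
    D=np.array(tgt[:3])-p; da=(tgt[3]-a+180)%360-180
    rows=[]
    for k in range(n):
        rows.append(np.r_[R.T@D/n/.06,-da/n/6].round(3).tolist()); R=R@Ro.from_rotvec([-np.radians(da/n),0,0]).as_matrix()
    for i in range(0,n,8): print(rows[i:i+8])
E
python3 - <<'E'
from h import *
plan([.55,-.12,.25,0],16)
E
```

```text
now [0.23   0.6344 0.2181] 70.07 w 0.0929 t 0.15
[[-0.033, -0.625, 0.581, 0.73], [-0.033, -0.579, 0.627, 0.73], [-0.033, -0.529, 0.67, 0.73], [-0.033, -0.477, 0.708, 0.73], [-0.033, -0.421, 0.742, 0.73], [-0.033, -0.363, 0.772, 0.73], [-0.033, -0.303, 0.798, 0.73], [-0.033, -0.242, 0.819, 0.73]]
[[-0.033, -0.178, 0.835, 0.73], [-0.033, -0.114, 0.846, 0.73], [-0.033, -0.049, 0.852, 0.73], [-0.033, 0.016, 0.853, 0.73], [-0.033, 0.081, 0.85, 0.73], [-0.033, 0.146, 0.841, 0.73], [-0.033, 0.21, 0.827, 0.73], [-0.033, 0.272, 0.809, 0.73]]
```

Request:
{"op": "apply_moves", "data": {
  "plan": [
    [[-0.03,-0.62,0.58,0.73],[-0.03,-0.58,0.63,0.73],[-0.03,-0.53,0.67,0.73],[-0.03,-0.48,0.71,0.73],[-0.03,-0.42,0.74,0.73],[-0.03,-0.36,0.77,0.73],[-0.03,-0.3,0.8,0.73],[-0.03,-0.24,0.82,0.73]]
  ]
}}

```text
t: 1.15
position: [0.3908, 0.2561, 0.2331]
orientation: [0.75, 1.437, -0.75]
wrist_force: [0.6, -0.3, -0.1]
grip_width: 0.0928
```

Request:
{"op": "apply_moves", "data": {
  "plan": [
    [[-0.03,-0.18,0.83,0.73],[-0.03,-0.11,0.85,0.73],[-0.03,-0.05,0.85,0.73],[-0.03,0.02,0.85,0.73],[-0.03,0.08,0.85,0.73],[-0.03,0.15,0.84,0.73],[-0.03,0.21,0.83,0.73],[-0.03,0.27,0.81,0.73]]
  ]
}}

```text
t: 2.15
position: [0.551, -0.1209, 0.2474]
orientation: [1.211, 1.208, -1.211]
wrist_force: [0.8, 0.7, -0.7]
grip_width: 0.0931
```

```bash
cat >> h.py <<'E'
def bird(name,c0,half,sc,z=.006,tag='b.png'):
    "rectified view: right=-y, up=+x; centre c0, half sizes (x,y) m, sc px/m"
    s=state(); im,d=get_image(name); C=cam(name,s); f,cx,cy,R,c=C; src=[];dst=[]
    for sx in(-1,1):
        for sy in(-1,1):
            x=c0[0]+sx*half[0]; y=c0[1]+sy*half[1]
            p=R.T@(np.array([x,y,z])-c); src.append([f*p[0]/p[2]+cx,f*p[1]/p[2]+cy]); dst.append([(c0[1]+half[1]-y)*sc,(c0[0]+half[0]-x)*sc])
    M=cv2.getPerspectiveTransform(np.float32(src),np.float32(dst))
    b=cv2.warpPerspective(im,M,(int(2*half[1]*sc),int(2*half[0]*sc)),flags=cv2.INTER_CUBIC); save(tag,b); np.save('pics/'+tag[:-4],im); print('t',s['t'],'pos',s['position'].round(4),'yaw',round(yaw(s),2),'cam',c.round(4))
    return b,im,d,C
E
python3 - <<'E'
from h import *
bird('wrist',(.55,-.18),(.2,.22),1500,.006,'A.png')
E
```

```text
t 2.15 pos [ 0.551  -0.1209  0.2474] yaw -0.16 cam [ 0.5522 -0.0519  0.4142]
```

View pics/A.png

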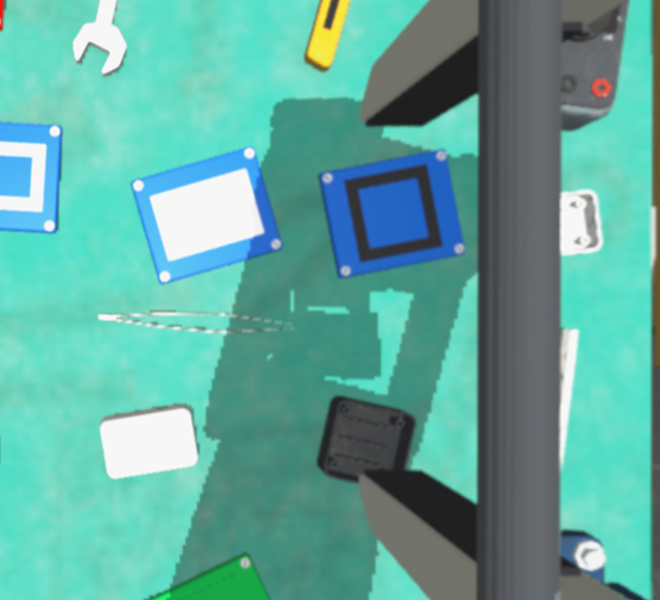

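```bash
cat >> h.py <<'E'
def rect(im,C,mask,seed,z,name,win=90):
    "min-area rect, in world at height z, of mask component nearest the seed (world xy)"
    f,cx,cy,R,c=C; p=R.T@(np.array([*seed,z])-c); u,v=f*p[0]/p[2]+cx,f*p[1]/p[2]+cy
    n,L,st,ce=cv2.connectedComponentsWithStats(mask.astype(np.uint8))
    ok=[i for i in range(1,n) if st[i,4]>500 and np.hypot(ce[i][0]-u,ce[i][1]-v)<win]
    if not ok: print(name,'none near',u,v); return
    i=min(ok,key=lambda i:np.hypot(ce[i][0]-u,ce[i][1]-v))
    k,_=cv2.findContours((L==i).astype(np.uint8),cv2.RETR_EXTERNAL,cv2.CHAIN_APPROX_NONE)
    P=np.array([ray(C,a,b,z)[:2] for a,b in k[0][:,0]])
    (x,y),(w,h),a=cv2.minAreaRect((P*1000).astype(np.float32))
    if w>h: w,h,a=h,w,a+90   # a = direction of the short side
    a=(a+90)%180-90
    print(name,'xy',round(x/1000,4),round(y/1000,4),'w,l',round(w,1),round(h,1),'width-dir',round(a,1),'px',ce[i].round(0))
def masks(im):
    h=cv2.cvtColor(im,cv2.COLOR_RGB2HSV).astype(int); H,S,V=h[...,0],h[...,1],h[...,2]
    return dict(blue=(H>100)&(H<125)&(S>100)&(V>60),white=(S<40)&(V>140),black=(V<70)&(S<110))
E
python3 - <<'E'
from h import *
s=state(); im,d=get_image('wrist'); C=cam('wrist',s); m=masks(im)
np.savez('A.npz',im=im,d=d,**{k:s[k] for k in('position','orientation')})
f,cx,cy,R,c=C
for n,x,y in [('Pwl',.604,-.1),('Pbt',.612,-.22)]:
    rect(im,C,m['blue'],(x,y),.006,n+' pad')
rect(im,C,m['white'],(.607,-.1),.006,'Pwl mark'); rect(im,C,m['black'],(.61,-.22),.006,'Pbt mark')
rect(im,C,m['white'],(.452,-.06),.016,'wlid'); rect(im,C,m['black'],(.46,-.2),.018,'btray')
for k in m: cv2.imwrite(f'pics/m_{k}.png',m[k].astype(np.uint8)*255)
E
```

```text
Pwl pad xy 0.6068 -0.0977 w,l 71.4 85.7 width-dir 16.3 px [378. 169.]
Pbt pad xy 0.6081 -0.2221 w,l 42.3 42.4 width-dir -79.0 px [371. 287.]
Pwl mark xy 0.6071 -0.0979 w,l 44.7 66.8 width-dir 16.3 px [373. 165.]
Pbt mark xy 0.6081 -0.222 w,l 53.0 53.5 width-dir 11.0 px [372. 287.]
wlid xy 0.4584 -0.0588 w,l 40.6 60.3 width-dir 9.3 px [212. 125.]
btray none near 223.92682340492735 272.48802921332566
```

```bash
python3 - <<'E'
from h import *
plan([.607,-.315,.16,5],8)
E
```

```text
now [ 0.5514 -0.1227  0.2466] -0.32 w 0.093 t 2.25
[[0.18, 0.118, 0.4, -0.111], [0.18, 0.114, 0.401, -0.111], [0.18, 0.109, 0.402, -0.111], [0.18, 0.104, 0.404, -0.111], [0.18, 0.1, 0.405, -0.111], [0.18, 0.095, 0.406, -0.111], [0.18, 0.09, 0.407, -0.111], [0.18, 0.085, 0.408, -0.111]]
```

Request:
{"op": "apply_moves", "data": {
  "plan": [
    [[0.18,0.12,0.4,-0.11],[0.18,0.11,0.4,-0.11],[0.18,0.11,0.4,-0.11],[0.18,0.1,0.4,-0.11],[0.18,0.1,0.41,-0.11],[0.18,0.1,0.41,-0.11],[0.18,0.09,0.41,-0.11],[0.18,0.08,0.41,-0.11]]
  ],
  "hand": 0.35
}}

```text
t: 3.25
position: [0.6072, -0.3117, 0.1605]
orientation: [1.14, 1.252, -1.14]
wrist_force: [-0.3, 0.9, -0.6]
grip_width: 0.0631
```

```bash
python3 - <<'E'
from h import *
b,im,d,C=bird('wrist',(.6,-.31),(.12,.15),2200,.014,'B.png')
m=masks(im); rect(im,C,m['white'],(.605,-.32),.014,'wtray'); print(state()['grip_width'])
E
```

```text
t 3.25 pos [ 0.6072 -0.3117  0.1605] yaw 5.33 cam [ 0.6018 -0.2431  0.3274]
wtray xy 0.5989 -0.3214 w,l 40.7 64.0 width-dir 6.9 px [304. 226.]
0.06292170973116103
```

View pics/B.png

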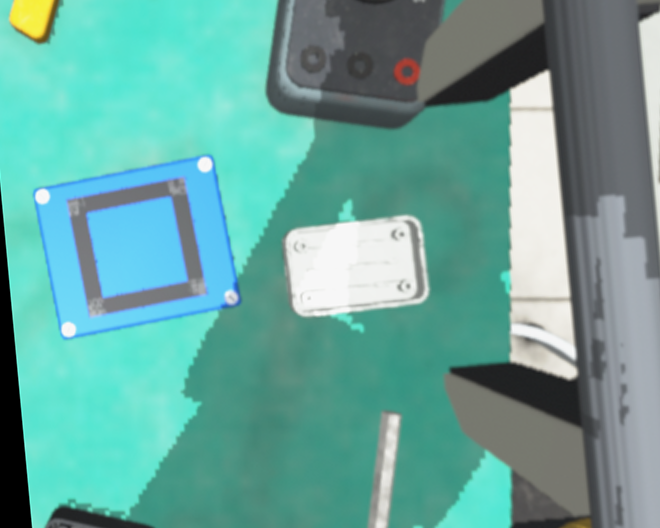

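Request:
{"op": "apply_moves", "data": {
  "plan": [
    [[0.2,-0.15,0.15,-0.28],[0.4,0,0,0],[0.4,0,0,0],[0.4,0,0,0],[0.4,0,0,0],[0.4,0,0,0],[0.25,0,0,0],[0.15,0,0,0]]
  ],
  "hand": 0.16,
  "newtons": 15
}}

```text
t: 4.3
position: [0.5988, -0.3209, 0.0045]
orientation: [1.119, 1.265, -1.119]
wrist_force: [0.2, -0.3, 0.1]
grip_width: 0.0537
```

```bash
python3 - <<'E'
from h import *
plan([.599,-.322,.003,7],8)
E
```

```text
now [ 0.5988 -0.3209  0.0045] 6.97 w 0.0537 t 4.3
[[0.003, 0.0, 0.002, -0.001], [0.003, 0.0, 0.002, -0.001], [0.003, 0.0, 0.002, -0.001], [0.003, 0.0, 0.002, -0.001], [0.003, 0.0, 0.002, -0.001], [0.003, 0.0, 0.002, -0.001], [0.003, 0.0, 0.002, -0.001], [0.003, 0.0, 0.002, -0.001]]
```

Request:
{"op": "apply_moves", "data": {
  "plan": [
    [[0.02,0,0,0],[0,0,0,0],[0,0,0,0],[0,0,0,0],[0,0,0,0],[-0.3,0,0,0],[-0.4,0,0,0],[-0.4,0,0,0]]
  ],
  "hand": -0.6,
  "newtons": 15
}}

```text
t: 5.3
position: [0.599, -0.3214, 0.0717]
orientation: [1.119, 1.264, -1.119]
wrist_force: [-1.1, -0.2, -0.7]
grip_width: 0.0401
```

```bash
python3 - <<'E'
from h import *
print(state()['grip_width'],state()['wrist_force'])
plan([.60,-.06,.13,1],8)
E
```

```text
0.040073901767663705 [-1.06715648 -0.17270947 -0.72978216]
now [ 0.599  -0.3214  0.0717] 6.95 w 0.0401 t 5.3
[[-0.122, 0.068, -0.54, 0.124], [-0.122, 0.061, -0.541, 0.124], [-0.122, 0.054, -0.542, 0.124], [-0.122, 0.047, -0.542, 0.124], [-0.122, 0.04, -0.543, 0.124], [-0.122, 0.033, -0.543, 0.124], [-0.122, 0.026, -0.544, 0.124], [-0.122, 0.019, -0.544, 0.124]]
```

Request:
{"op": "apply_moves", "data": {
  "plan": [
    [[-0.12,0.1,-0.56,0.12],[-0.12,0.1,-0.56,0.12],[-0.12,0.1,-0.56,0.12],[-0.12,0.08,-0.56,0.12],[-0.12,0.08,-0.56,0.12],[-0.12,0.06,-0.56,0.12],[-0.12,0.06,-0.56,0.12],[-0.12,0.06,-0.5,0.12]]
  ]
}}

```text
t: 6.3
position: [0.6165, -0.0526, 0.129]
orientation: [1.194, 1.218, -1.193]
wrist_force: [1.0, 0.2, 0.6]
grip_width: 0.04
```

```bash
python3 - <<'E'
from h import *
b,im,d,C=bird('wrist',(.6,.02),(.13,.16),2000,.006,'Cc.png')
m=masks(im); rect(im,C,m['blue'],(.628,.04),.006,'Pwt pad'); rect(im,C,m['white'],(.628,.04),.006,'Pwt mark')
rect(im,C,m['white'],(.607,-.098),.006,'Pwl mark');rect(im,C,m['white'],(.458,-.06),.016,'wlid')
E
```

```text
t 6.3 pos [ 0.6165 -0.0526  0.129 ] yaw 1.18 cam [0.6159 0.0164 0.2958]
Pwt pad xy 0.6333 0.0441 w,l 26.9 49.1 width-dir -3.3 px [345.  78.]
Pwt mark xy 0.6334 0.044 w,l 44.7 66.6 width-dir -3.3 px [345.  75.]
Pwl mark xy 0.6165 -0.0996 w,l 78.0 89.8 width-dir 1.1 px [317. 283.]
wlid xy 0.4605 -0.0572 w,l 44.3 61.1 width-dir 9.2 px [ 83. 227.]
```

View pics/Cc.png

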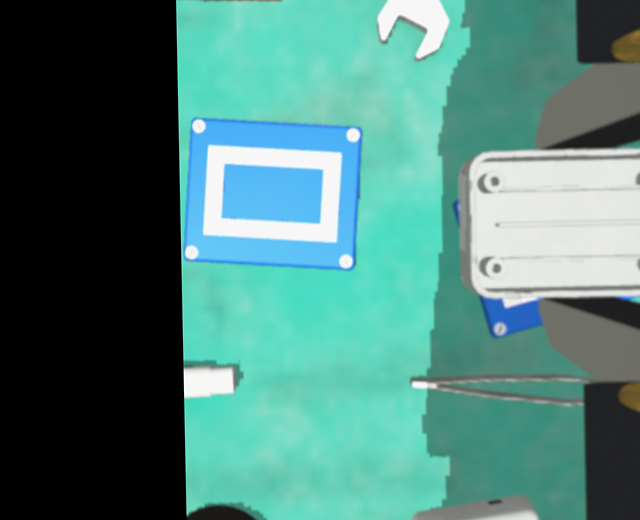

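```bash
python3 - <<'E'
from h import *
plan([.6333,.044,.06,-3.3],5)
E
```

```text
now [ 0.617 -0.05   0.13 ] 1.21 w 0.0401 t 6.35
[[0.234, 0.06, -0.312, 0.15], [0.234, 0.055, -0.313, 0.15], [0.234, 0.05, -0.314, 0.15], [0.234, 0.046, -0.314, 0.15], [0.234, 0.041, -0.315, 0.15]]
```

Request:
{"op": "apply_moves", "data": {
  "plan": [
    [[0.23,0.06,-0.31,0.15],[0.23,0.055,-0.31,0.15],[0.23,0.05,-0.31,0.15],[0.23,0.045,-0.31,0.15],[0.23,0.04,-0.31,0.15],[0.3,0,0,0],[0.3,0,0,0],[0,0,0,0]]
  ]
}}

```text
t: 7.35
position: [0.6315, 0.0383, 0.0207]
orientation: [1.25, 1.183, -1.254]
wrist_force: [-0.4, -1.5, -0.0]
grip_width: 0.0397
```

```bash
python3 - <<'E'
from h import *
plan([.6333,.044,.0095,-3.3],4)
E
```

```text
now [0.6315 0.0383 0.0207] -3.33 w 0.0397 t 7.35
[[0.047, 0.006, -0.024, -0.001], [0.047, 0.006, -0.024, -0.001], [0.047, 0.006, -0.024, -0.001], [0.047, 0.006, -0.024, -0.001]]
```

Request:
{"op": "apply_moves", "data": {
  "plan": [
    [[0,0.025,-0.1,0],[0,0,0,0],[0.05,0,0,0],[0.05,0,0,0],[0.05,0,0,0],[0,0,0,0],[0,0,0,0],[0,0,0,0]]
  ]
}}

```text
t: 8.35
position: [0.6344, 0.0449, 0.0136]
orientation: [1.252, 1.181, -1.252]
wrist_force: [0.3, -0.4, -0.5]
grip_width: 0.0397
```

```bash
python3 - <<'E'
from h import *
plan([.6333,.044,.0095,-3.3],4); print(state()['wrist_force'])
E
```

```text
now [0.6344 0.0449 0.0136] -3.31 w 0.0397 t 8.35
[[0.017, -0.004, 0.004, -0.0], [0.017, -0.004, 0.004, -0.0], [0.017, -0.004, 0.004, -0.0], [0.017, -0.004, 0.004, -0.0]]
[ 0.3438803  -0.35526752 -0.52499334]
```

Request:
{"op": "apply_moves", "data": {
  "plan": [
    [[0.02,-0.015,0.015,0],[0.025,0,0,0],[0.02,0,0,0],[0,0,0,0],[0,0,0,0],[0,0,0,0],[0,0,0,0],[0,0,0,0]]
  ]
}}

```text
t: 9.35
position: [0.6334, 0.0441, 0.0104]
orientation: [1.251, 1.181, -1.252]
wrist_force: [-5.5, -1.0, 10.7]
grip_width: 0.0395
```

```bash
python3 - <<'E'
from h import *
plan([.6333,.044,.0095,-3.3],4); print(state()['wrist_force'])
E
```

```text
now [0.6334 0.0441 0.0104] -3.3 w 0.0395 t 9.35
[[0.004, -0.0, 0.0, -0.0], [0.004, -0.0, 0.0, -0.0], [0.004, -0.0, 0.0, -0.0], [0.004, -0.0, 0.0, -0.0]]
[-5.45334643 -1.04811733 10.65477496]
```

Request:
{"op": "apply_moves", "data": {
  "plan": [
    [[-0.01,0,0,0],[0,0,0,0],[0,0,0,0],[0,0,0,0],[-0.3,0,0,0],[-0.5,0,0,0],[-0.5,0,0,0],[-0.5,0,0,0]]
  ],
  "hand": 0.2
}}

```text
t: 10.35
position: [0.6335, 0.0441, 0.1207]
orientation: [1.252, 1.181, -1.251]
wrist_force: [-0.0, 0.4, 0.6]
grip_width: 0.0557
```

```bash
python3 - <<'E'
from h import *
b,im,d,C=bird('wrist',(.6,.02),(.13,.16),2000,.006,'D.png')
m=masks(im); rect(im,C,m['blue'],(.633,.044),.006,'Pwt pad'); rect(im,C,m['white'],(.633,.044),.02,'tray on it')
plan([.4595,-.058,.11,9.3],8)
E
```

```text
t 10.35 pos [0.6335 0.0441 0.1207] yaw -3.31 cam [0.6383 0.113  0.2876]
Pwt pad xy 0.6334 0.0444 w,l 71.7 85.3 width-dir -3.3 px [319. 226.]
tray on it xy 0.6333 0.0457 w,l 42.3 65.2 width-dir -3.3 px [315. 225.]
now [0.6349 0.0442 0.1252] -3.31 w 0.0558 t 10.4
[[0.029, -0.353, 0.234, -0.263], [0.029, -0.359, 0.224, -0.263], [0.029, -0.365, 0.214, -0.263], [0.029, -0.371, 0.204, -0.263], [0.029, -0.376, 0.193, -0.263], [0.029, -0.381, 0.183, -0.263], [0.029, -0.386, 0.172, -0.263], [0.029, -0.391, 0.162, -0.263]]
```

View pics/D.png

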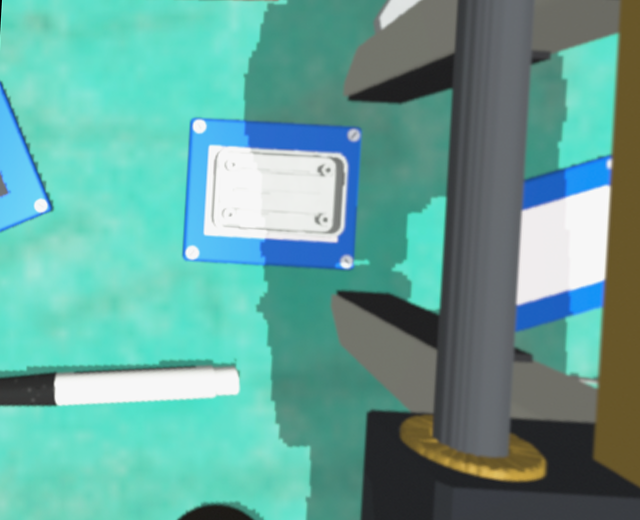

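Request:
{"op": "apply_moves", "data": {
  "plan": [
    [[0,-0.4,0.27,-0.3],[0,-0.41,0.26,-0.3],[0,-0.42,0.24,-0.3],[0,-0.42,0.23,-0.3],[0,-0.43,0.22,-0.3],[0,-0.43,0.21,-0.3],[0,-0.43,0.19,-0.3],[0,0,0,0]]
  ]
}}

```text
t: 11.4
position: [0.4597, -0.0602, 0.1195]
orientation: [1.09, 1.279, -1.089]
wrist_force: [1.2, -0.0, -0.4]
grip_width: 0.0552
```

```bash
python3 - <<'E'
from h import *
b,im,d,C=bird('wrist',(.46,-.06),(.13,.16),2000,.016,'E.png')
m=masks(im); rect(im,C,m['white'],(.459,-.058),.016,'wlid'); rect(im,C,m['black'],(.46,-.2),.018,'btray')
plan([.4595,-.058,.11,9.3],1)
E
```

```text
t 11.4 pos [ 0.4597 -0.0602  0.1195] yaw 9.23 cam [0.4493 0.008  0.2863]
wlid xy 0.4566 -0.0573 w,l 38.0 61.6 width-dir 9.3 px [312. 223.]
btray xy 0.4564 -0.1992 w,l 39.3 60.3 width-dir -80.9 px [287. 414.]
now [ 0.4604 -0.0599  0.1194] 9.22 w 0.0558 t 11.45
[[0.156, -0.01, -0.033, -0.014]]
```

View pics/E.png

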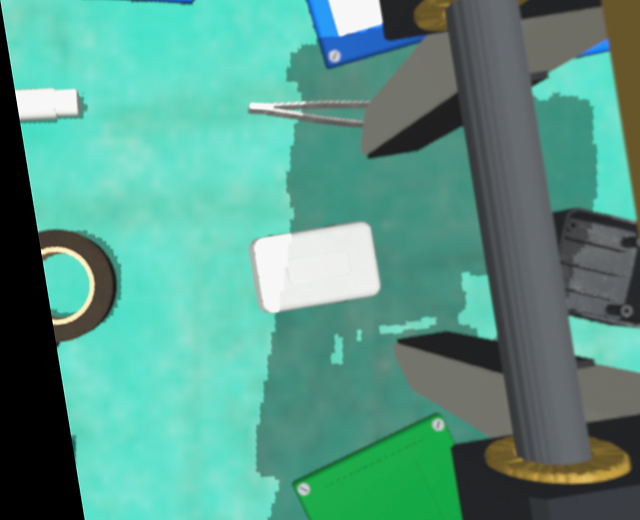

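Request:
{"op": "apply_moves", "data": {
  "plan": [
    [[0.1,-0.045,-0.045,0],[0.4,0,0,0],[0.4,0,0,0],[0.4,0,0,0],[0.35,0,0,0],[0.2,0,0,0],[0.08,0,0,0],[0,0,0,0]]
  ],
  "hand": 0.16
}}

```text
t: 12.45
position: [0.4574, -0.0573, 0.0026]
orientation: [1.089, 1.282, -1.089]
wrist_force: [-0.4, -0.3, 0.0]
grip_width: 0.0539
```

Request:
{"op": "apply_moves", "data": {
  "plan": [
    [[0,0,0,0],[0,0,0,0],[0,0,0,0],[0,0,0,0],[0,0,0,0],[-0.3,0,0,0],[-0.4,0,0,0],[-0.3,0,0,0]]
  ],
  "hand": -0.6
}}

```text
t: 13.45
position: [0.4575, -0.0574, 0.0643]
orientation: [1.089, 1.28, -1.088]
wrist_force: [-0.4, -0.6, -0.3]
grip_width: 0.0387
```

```bash
python3 - <<'E'
from h import *
plan([.607,-.098,.068,16.3],7)
E
```

```text
now [ 0.4575 -0.0574  0.0643] 9.29 w 0.0387 t 13.45
[[-0.008, 0.336, 0.153, -0.167], [-0.008, 0.333, 0.159, -0.167], [-0.008, 0.33, 0.164, -0.167], [-0.008, 0.327, 0.17, -0.167], [-0.008, 0.324, 0.176, -0.167], [-0.008, 0.321, 0.182, -0.167], [-0.008, 0.318, 0.187, -0.167]]
```

Request:
{"op": "apply_moves", "data": {
  "plan": [
    [[-0.01,0.34,0.15,-0.17],[-0.01,0.33,0.16,-0.17],[-0.01,0.33,0.16,-0.17],[-0.01,0.33,0.17,-0.17],[0,0.32,0.18,-0.17],[0,0.32,0.18,-0.17],[0,0.32,0.19,-0.16],[0,0,0,0]]
  ]
}}

```text
t: 14.45
position: [0.6075, -0.098, 0.065]
orientation: [0.996, 1.331, -0.996]
wrist_force: [-0.1, 0.5, -0.8]
grip_width: 0.0382
```

```bash
python3 - <<'E'
from h import *
b,im,d,C=bird('wrist',(.6,-.06),(.13,.16),2000,.006,'F.png')
m=masks(im); rect(im,C,m['blue'],(.607,-.098),.006,'Pwl pad'); rect(im,C,m['white'],(.607,-.098),.078,'lid in hand');rect(im,C,m['blue'],(.633,.044),.006,'Pwt pad'); rect(im,C,m['white'],(.633,.044),.02,'tray on it')
plan([.607,-.098,.0095,16.3],1)
E
```

```text
t 14.45 pos [ 0.6075 -0.098   0.065 ] yaw 16.36 cam [ 0.589  -0.0318  0.2319]
Pwl pad xy 0.603 -0.0841 w,l 58.1 71.4 width-dir -73.7 px [313. 207.]
lid in hand xy 0.6064 -0.0919 w,l 37.3 45.4 width-dir 16.4 px [317. 286.]
Pwt pad xy 0.6322 0.027 w,l 52.7 71.4 width-dir 86.8 px [437.  52.]
tray on it xy 0.6312 0.0264 w,l 36.2 44.3 width-dir 86.7 px [441.  30.]
now [ 0.6067 -0.0978  0.0649] 16.35 w 0.0388 t 14.5
[[0.923, 0.004, 0.005, 0.008]]
```

Request:
{"op": "apply_moves", "data": {
  "plan": [
    [[0.25,0,0,0],[0.3,0,0,0],[0.2,0,0,0],[0.1,0,0,0],[0.05,0,0,0],[0.02,0,0,0],[0,0,0,0],[0,0,0,0]]
  ]
}}

```text
t: 15.5
position: [0.607, -0.0978, 0.0099]
orientation: [0.996, 1.331, -0.996]
wrist_force: [-0.4, 0.6, 0.1]
grip_width: 0.0388
```

```bash
python3 - <<'E'
from h import *
plan([.607,-.098,.0095,16.3],1); print(state()['wrist_force'])
E
```

```text
now [ 0.607  -0.0978  0.0099] 16.37 w 0.0388 t 15.5
[[0.006, -0.001, 0.004, 0.012]]
[-0.36964051  0.600092    0.09360154]
```

Request:
{"op": "apply_moves", "data": {
  "plan": [
    [[0.02,0,0,0],[0,0,0,0],[0,0,0,0],[0,0,0,0],[0,0,0,0],[0,0,0,0],[0,0,0,0],[0,0,0,0]]
  ]
}}

```text
t: 16.5
position: [0.607, -0.0978, 0.0089]
orientation: [0.996, 1.33, -0.996]
wrist_force: [-1.6, 0.5, 6.1]
grip_width: 0.0386
```

Request:
{"op": "apply_moves", "data": {
  "plan": [
    [[0,0,0,0],[0,0,0,0],[0,0,0,0],[0,0,0,0],[-0.3,0,0,0],[-0.5,0,0,0],[-0.5,0,0,0],[-0.5,0,0,0]]
  ],
  "hand": 0.2
}}

```text
t: 17.5
position: [0.6069, -0.0977, 0.1188]
orientation: [0.996, 1.33, -0.996]
wrist_force: [-0.9, -0.2, 0.4]
grip_width: 0.0557
```

```bash
python3 - <<'E'
from h import *
b,im,d,C=bird('wrist',(.6,-.08),(.13,.16),2000,.006,'G.png')
m=masks(im); rect(im,C,m['blue'],(.607,-.098),.006,'Pwl pad'); rect(im,C,m['white'],(.607,-.098),.022,'lid on it');rect(im,C,m['white'],(.607,-.098),.006,'lid/mark z6')
plan([.459,-.199,.13,8],7)
E
```

```text
t 17.5 pos [ 0.6069 -0.0977  0.1188] yaw 16.37 cam [ 0.5882 -0.0315  0.2857]
Pwl pad xy 0.6068 -0.0973 w,l 71.5 84.7 width-dir 16.3 px [316. 219.]
lid on it xy 0.6064 -0.0953 w,l 42.0 64.9 width-dir 16.3 px [316. 226.]
lid/mark z6 xy 0.6075 -0.0991 w,l 44.5 68.9 width-dir 16.3 px [316. 226.]
now [ 0.6083 -0.098   0.1233] 16.38 w 0.0556 t 17.55
[[-0.018, -0.409, 0.131, 0.199], [-0.018, -0.406, 0.139, 0.199], [-0.018, -0.403, 0.148, 0.199], [-0.018, -0.4, 0.156, 0.199], [-0.018, -0.396, 0.164, 0.199], [-0.018, -0.393, 0.172, 0.199], [-0.018, -0.389, 0.181, 0.199]]
```

View pics/G.png

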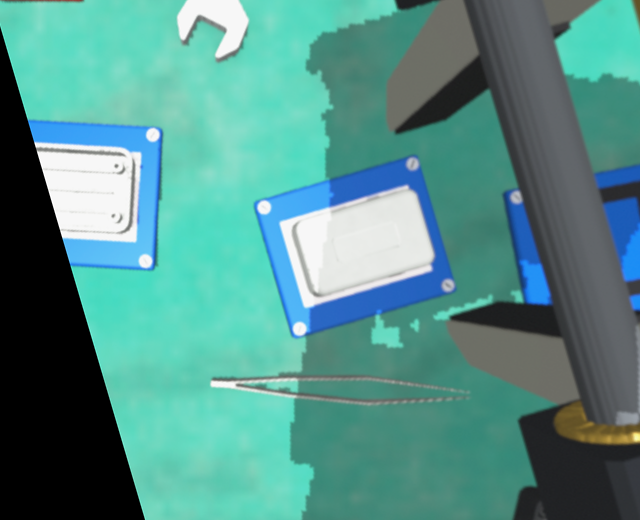

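```bash
python3 - <<'E'
from h import *
plan([.459,-.199,.12,-9],7)
E
```

```text
now [ 0.6083 -0.098   0.1233] 16.38 w 0.0556 t 17.55
[[0.006, -0.409, 0.13, 0.604], [0.006, -0.4, 0.156, 0.604], [0.006, -0.389, 0.181, 0.604], [0.006, -0.377, 0.205, 0.604], [0.006, -0.363, 0.229, 0.604], [0.006, -0.348, 0.251, 0.604], [0.006, -0.331, 0.273, 0.604]]
```

Request:
{"op": "apply_moves", "data": {
  "plan": [
    [[0,-0.41,0.13,0.6],[0,-0.4,0.16,0.6],[0,-0.39,0.18,0.6],[0,-0.38,0.2,0.6],[0,-0.36,0.23,0.6],[0,-0.35,0.25,0.6],[0,-0.33,0.27,0.6],[0,0,0,0]]
  ],
  "hand": 0.45
}}

```text
t: 18.55
position: [0.4569, -0.1993, 0.1176]
orientation: [1.323, 1.13, -1.322]
wrist_force: [0.4, -0.1, 0.2]
grip_width: 0.0671
```

```bash
python3 - <<'E'
from h import *
b,im,d,C=bird('wrist',(.46,-.2),(.13,.16),2000,.018,'H.png')
m=masks(im); rect(im,C,m['black'],(.459,-.199),.018,'btray'); print(state()['grip_width'])
E
```

```text
t 18.55 pos [ 0.4569 -0.1993  0.1176] yaw -8.93 cam [ 0.4684 -0.131   0.2844]
btray xy 0.4567 -0.2003 w,l 50.3 53.5 width-dir -12.9 px [314. 239.]
0.06735606088234411
```

View pics/H.png

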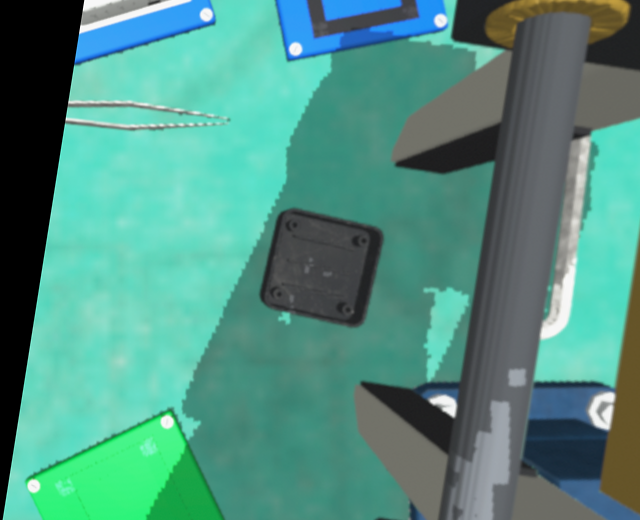

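Request:
{"op": "apply_moves", "data": {
  "plan": [
    [[0.1,0,0.03,0.66],[0.4,0,0,0],[0.4,0,0,0],[0.4,0,0,0],[0.35,0,0,0],[0.2,0,0,0],[0.05,0,0,0],[0,0,0,0]]
  ]
}}

```text
t: 19.6
position: [0.4576, -0.2004, 0.0029]
orientation: [1.371, 1.095, -1.371]
wrist_force: [-0.3, 0.0, 0.5]
grip_width: 0.0675
```

Request:
{"op": "apply_moves", "data": {
  "plan": [
    [[0,0,0,0],[0,0,0,0],[0,0,0,0],[0,0,0,0],[0,0,0,0],[-0.3,0,0,0],[-0.4,0,0,0],[-0.3,0,0,0]]
  ],
  "hand": -0.4
}}

```text
t: 20.6
position: [0.4575, -0.2006, 0.0643]
orientation: [1.372, 1.094, -1.371]
wrist_force: [0.2, 1.6, -1.0]
grip_width: 0.0518
```

```bash
python3 - <<'E'
from h import *
plan([.608,-.222,.068,11],7)
E
```

```text
now [ 0.4575 -0.2006  0.0643] -12.79 w 0.0518 t 20.6
[[-0.008, 0.361, -0.029, -0.566], [-0.008, 0.362, -0.008, -0.566], [-0.008, 0.362, 0.013, -0.566], [-0.008, 0.36, 0.035, -0.566], [-0.008, 0.358, 0.056, -0.566], [-0.008, 0.354, 0.077, -0.566], [-0.008, 0.348, 0.098, -0.566]]
```

Request:
{"op": "apply_moves", "data": {
  "plan": [
    [[-0.01,0.36,-0.03,-0.57],[-0.01,0.36,-0.01,-0.57],[-0.01,0.36,0.01,-0.57],[-0.01,0.36,0.03,-0.57],[-0.01,0.36,0.06,-0.57],[0,0.35,0.08,-0.56],[0,0.35,0.1,-0.56],[0,0,0,0]]
  ]
}}

```text
t: 21.6
position: [0.6083, -0.2216, 0.0656]
orientation: [1.066, 1.294, -1.066]
wrist_force: [-0.7, -0.8, -0.1]
grip_width: 0.0517
```

```bash
python3 - <<'E'
from h import *
b,im,d,C=bird('wrist',(.6,-.2),(.13,.16),2000,.006,'I.png')
plan([.608,-.222,.0095,11],1)
E
```

```text
t 21.6 pos [ 0.6083 -0.2216  0.0656] yaw 11.05 cam [ 0.596  -0.1539  0.2325]
now [ 0.6076 -0.2215  0.0655] 10.99 w 0.0517 t 21.65
[[0.933, 0.006, 0.01, -0.002]]
```

Request:
{"op": "apply_moves", "data": {
  "plan": [
    [[0.25,0.005,0.01,0],[0.3,0,0,0],[0.2,0,0,0],[0.1,0,0,0],[0.06,0,0,0],[0.03,0,0,0],[0.01,0,0,0],[0,0,0,0]]
  ]
}}

```text
t: 22.65
position: [0.6082, -0.2222, 0.0089]
orientation: [1.066, 1.294, -1.066]
wrist_force: [-2.7, 0.7, 3.8]
grip_width: 0.0519
```

```bash
python3 - <<'E'
from h import *
plan([.608,-.222,.0095,11],1); print(state()['wrist_force'])
E
```

```text
now [ 0.6082 -0.2222  0.0089] 11.03 w 0.0519 t 22.65
[[-0.01, -0.002, -0.004, 0.005]]
[-2.68577347  0.69818361  3.84118976]
```

Contact is light; release and rise.

Request:
{"op": "apply_moves", "data": {
  "plan": [
    [[0,0,0,0],[0,0,0,0],[0,0,0,0],[0,0,0,0],[-0.3,0,0,0],[-0.5,0,0,0],[-0.5,0,0,0],[-0.5,0,0,0]]
  ],
  "hand": 0.42
}}

```text
t: 23.65
position: [0.6081, -0.2221, 0.1189]
orientation: [1.066, 1.293, -1.066]
wrist_force: [0.9, -0.4, -0.6]
grip_width: 0.0659
```

```bash
python3 - <<'E'
from h import *
b,im,d,C=bird('wrist',(.6,-.2),(.13,.16),2000,.006,'J.png')
m=masks(im); rect(im,C,m['blue'],(.607,-.222),.006,'Pbt pad'); rect(im,C,m['black'],(.607,-.222),.024,'btray')
plan([.433,.225,.12,9],15)
E
```

```text
t 23.65 pos [ 0.6081 -0.2221  0.1189] yaw 11.04 cam [ 0.5957 -0.1543  0.2857]
Pbt pad xy 0.6081 -0.2213 w,l 71.6 85.4 width-dir 11.1 px [309. 225.]
btray xy 0.6082 -0.2204 w,l 50.5 56.0 width-dir 11.0 px [313. 231.]
now [ 0.6094 -0.2227  0.1234] 11.04 w 0.0662 t 23.7
[[0.002, -0.097, -0.526, 0.023], [0.002, -0.098, -0.525, 0.023], [0.002, -0.1, -0.525, 0.023], [0.002, -0.101, -0.525, 0.023], [0.002, -0.102, -0.525, 0.023], [0.002, -0.103, -0.525, 0.023], [0.002, -0.105, -0.524, 0.023], [0.002, -0.106, -0.524, 0.023]]
[[0.002, -0.107, -0.524, 0.023], [0.002, -0.108, -0.524, 0.023], [0.002, -0.11, -0.523, 0.023], [0.002, -0.111, -0.523, 0.023], [0.002, -0.112, -0.523, 0.023], [0.002, -0.113, -0.522, 0.023], [0.002, -0.115, -0.522, 0.023]]
```

View pics/J.png

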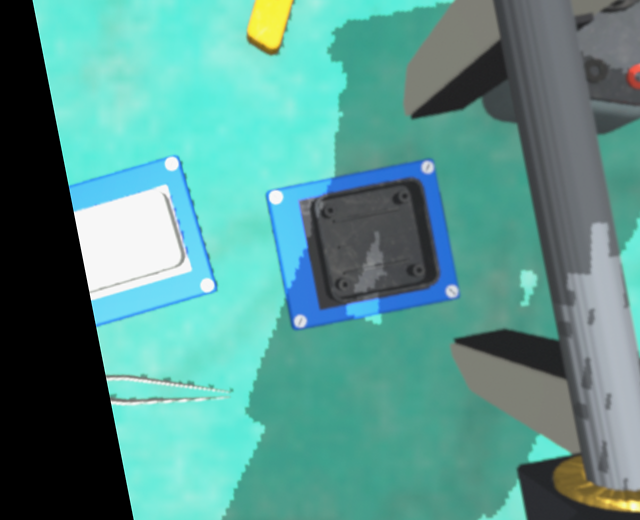

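Request:
{"op": "apply_moves", "data": {
  "plan": [
    [[0,-0.1,-0.53,0.02],[0,-0.1,-0.53,0.02],[0,-0.1,-0.53,0.02],[0,-0.1,-0.53,0.02],[0,-0.1,-0.53,0.02],[0,-0.1,-0.53,0.02],[0,-0.1,-0.53,0.02],[0,-0.1,-0.52,0.02]]
  ],
  "hand": 0.08
}}

```text
t: 24.7
position: [0.5138, 0.0195, 0.1176]
orientation: [1.079, 1.286, -1.078]
wrist_force: [-0.3, 0.0, -1.1]
grip_width: 0.0504
```

Request:
{"op": "apply_moves", "data": {
  "plan": [
    [[0,-0.11,-0.53,0.02],[0,-0.11,-0.53,0.02],[0,-0.11,-0.53,0.02],[0,-0.11,-0.52,0.02],[0,-0.11,-0.52,0.02],[0,-0.11,-0.52,0.02],[0,-0.11,-0.52,0.02],[0,0,0,0]]
  ]
}}

```text
t: 25.7
position: [0.4309, 0.2292, 0.1175]
orientation: [1.089, 1.282, -1.087]
wrist_force: [0.0, -0.1, -0.2]
grip_width: 0.0506
```

```bash
python3 - <<'E'
from h import *
b,im,d,C=bird('wrist',(.46,.22),(.13,.16),2000,.012,'K.png')
m=masks(im); rect(im,C,m['black'],(.43,.226),.012,'blid'); print(state()['grip_width'],state()['position'])
E
```

```text
t 25.7 pos [0.4309 0.2292 0.1175] yaw 9.37 cam [0.4205 0.2971 0.2844]
blid none near 313.4280349484424 233.59949413925733
0.050383678163169 [0.43128635 0.2282687  0.11730518]
```

View pics/K.png

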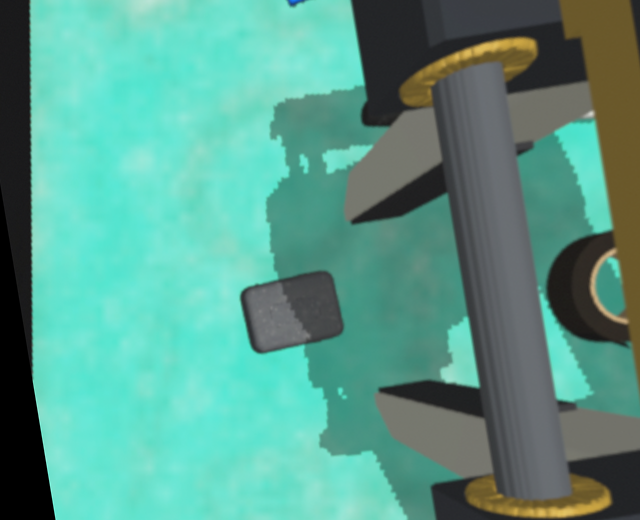

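```bash
python3 - <<'E'
from h import *
s=state(); im,d=get_image('wrist'); C=cam('wrist',s)
h=cv2.cvtColor(im,cv2.COLOR_RGB2HSV).astype(int)
for t in (90,110): rect(im,C,(h[...,2]<t+20)&(h[...,1]<t),(.4345,.2335),.012,'blid',60)
plan([.4345,.2335,.003,12.9],1)
E
```

```text
blid xy 0.4345 0.2341 w,l 34.1 46.9 width-dir 12.3 px [323. 228.]
blid xy 0.4345 0.2341 w,l 34.7 47.5 width-dir 13.4 px [322. 221.]
now [0.4315 0.2277 0.1171] 9.28 w 0.0505 t 25.8
[[1.902, 0.063, -0.087, -0.604]]
```

Request:
{"op": "apply_moves", "data": {
  "plan": [
    [[0.1,0.065,-0.095,-0.6],[0.4,0,0,0],[0.4,0,0,0],[0.4,0,0,0],[0.35,0,0,0],[0.2,0,0,0],[0.05,0,0,0],[0,0,0,0]]
  ],
  "hand": 0.08
}}

```text
t: 26.8
position: [0.4347, 0.234, 0.0029]
orientation: [1.043, 1.306, -1.042]
wrist_force: [0.2, -0.1, -0.4]
grip_width: 0.0505
```

Request:
{"op": "apply_moves", "data": {
  "plan": [
    [[0,0,0,0],[0,0,0,0],[0,0,0,0],[0,0,0,0],[0,0,0,0],[-0.3,0,0,0],[-0.4,0,0,0],[-0.3,0,0,0]]
  ],
  "hand": -0.7
}}

```text
t: 27.8
position: [0.4346, 0.2341, 0.0642]
orientation: [1.043, 1.306, -1.042]
wrist_force: [0.4, -0.3, 0.0]
grip_width: 0.0346
```

```bash
python3 - <<'E'
from h import *
plan([.61,.13,.125,18],7)
E
```

```text
now [0.4346 0.2341 0.0642] 12.83 w 0.0346 t 27.8
[[-0.144, 0.352, 0.335, -0.123], [-0.144, 0.348, 0.339, -0.123], [-0.144, 0.344, 0.343, -0.123], [-0.144, 0.339, 0.348, -0.123], [-0.144, 0.335, 0.352, -0.123], [-0.144, 0.33, 0.357, -0.123], [-0.144, 0.325, 0.361, -0.123]]
```

Request:
{"op": "apply_moves", "data": {
  "plan": [
    [[-0.14,0.35,0.33,-0.12],[-0.14,0.35,0.34,-0.12],[-0.14,0.34,0.34,-0.12],[-0.14,0.34,0.35,-0.12],[-0.14,0.34,0.35,-0.12],[-0.14,0.33,0.36,-0.12],[-0.14,0.33,0.36,-0.12],[0,0,0,0]]
  ]
}}

```text
t: 28.8
position: [0.6112, 0.1293, 0.1221]
orientation: [0.978, 1.34, -0.977]
wrist_force: [-0.7, -0.4, -0.7]
grip_width: 0.0342
```

```bash
python3 - <<'E'
from h import *
b,im,d,C=bird('wrist',(.62,.17),(.13,.16),2000,.006,'L.png')
m=masks(im); rect(im,C,m['blue'],(.639,.203),.006,'Pbl pad'); 
h=cv2.cvtColor(im,cv2.COLOR_RGB2HSV).astype(int)
for t in (70,90): rect(im,C,(h[...,2]<t)&(h[...,1]<130),(.639,.203),.006,'Pbl mark',60)
E
```

```text
t 28.8 pos [0.6112 0.1293 0.1221] yaw 17.79 cam [0.5909 0.195  0.2889]
Pbl pad none near 390.79031133655644 133.16712740836908
Pbl mark none near 390.79031133655644 133.16712740836908
Pbl mark none near 390.79031133655644 133.16712740836908
```

View pics/L.png

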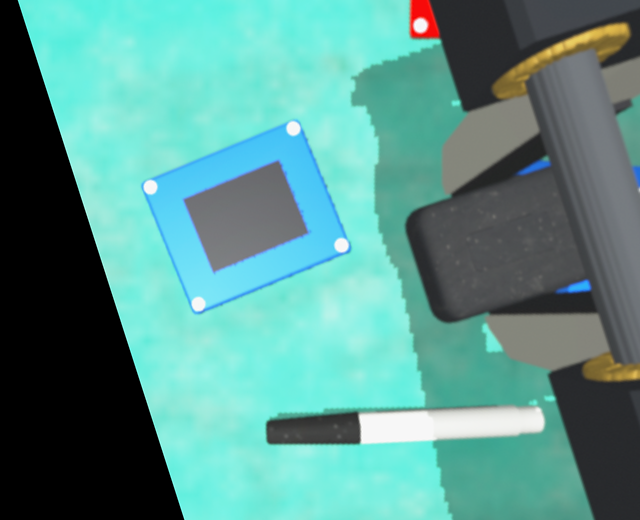

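```bash
python3 - <<'E'
from h import *
s=state(); im,d=get_image('wrist'); C=cam('wrist',s)
h=cv2.cvtColor(im,cv2.COLOR_RGB2HSV).astype(int)
rect(im,C,(h[...,0]>95)&(h[...,1]>100),(.642,.207),.006,'pad',60)
rect(im,C,(h[...,2]<130)&(h[...,1]<130),(.642,.207),.006,'mark',60)
plan([.642,.207,.066,22],6)
E
```

```text
pad xy 0.6417 0.2071 w,l 71.9 85.9 width-dir 22.3 px [406. 133.]
mark xy 0.6422 0.2071 w,l 38.1 50.2 width-dir 22.6 px [400. 129.]
now [0.6096 0.1302 0.1211] 17.84 w 0.0343 t 28.9
[[0.153, 0.151, -0.175, -0.115], [0.153, 0.153, -0.174, -0.115], [0.153, 0.155, -0.172, -0.115], [0.153, 0.157, -0.17, -0.115], [0.153, 0.159, -0.168, -0.115], [0.153, 0.161, -0.166, -0.115]]
```

Request:
{"op": "apply_moves", "data": {
  "plan": [
    [[0.15,0.15,-0.18,-0.125],[0.15,0.15,-0.17,-0.125],[0.15,0.155,-0.17,-0.125],[0.15,0.155,-0.17,-0.125],[0.15,0.16,-0.17,-0.125],[0.15,0.16,-0.17,-0.12],[0,0,0,0],[0,0,0,0]]
  ]
}}

```text
t: 29.9
position: [0.6417, 0.207, 0.0673]
orientation: [0.917, 1.369, -0.917]
wrist_force: [-0.2, -0.1, -0.4]
grip_width: 0.0346
```

```bash
python3 - <<'E'
from h import *
plan([.642,.207,.0087,22.4],1)
E
```

```text
now [0.6417 0.207  0.0673] 22.34 w 0.0346 t 29.9
[[0.977, 0.004, 0.002, -0.01]]
```

Request:
{"op": "apply_moves", "data": {
  "plan": [
    [[0.25,0,0,0],[0.3,0,0,0],[0.22,0,0,0],[0.1,0,0,0],[0.06,0,0,0],[0.03,0,0,0],[0.01,0,0,0],[0,0,0,0]]
  ]
}}

```text
t: 30.9
position: [0.6418, 0.2072, 0.0092]
orientation: [0.918, 1.369, -0.917]
wrist_force: [0.7, 0.3, 0.1]
grip_width: 0.0348
```

```bash
python3 - <<'E'
from h import *
plan([.642,.207,.0087,22.4],1);print(state()['wrist_force'])
E
```

```text
now [0.6418 0.2072 0.0092] 22.34 w 0.0348 t 30.9
[[0.009, 0.002, 0.004, -0.009]]
[0.65002661 0.32541653 0.07896448]
```

Request:
{"op": "apply_moves", "data": {
  "plan": [
    [[0.01,0,0,0],[0.005,0,0,0],[0,0,0,0],[0,0,0,0],[0,0,0,0],[0,0,0,0],[0,0,0,0],[0,0,0,0]]
  ]
}}

```text
t: 31.9
position: [0.6418, 0.2072, 0.0088]
orientation: [0.918, 1.368, -0.917]
wrist_force: [-2.8, -1.1, 5.0]
grip_width: 0.0347
```

Request:
{"op": "apply_moves", "data": {
  "plan": [
    [[0,0,0,0],[0,0,0,0],[0,0,0,0],[0,0,0,0],[-0.3,0,0,0],[-0.5,0,0,0],[-0.5,0,0,0],[-0.5,0,0,0]]
  ],
  "hand": 0.1
}}

```text
t: 32.9
position: [0.6418, 0.2072, 0.1186]
orientation: [0.918, 1.368, -0.916]
wrist_force: [-0.3, 0.5, -0.9]
grip_width: 0.0512
```

Request:
{"op": "apply_moves", "data": {
  "plan": [
    [[-0.5,0,0.3,0],[-0.5,0,0.5,0],[-0.5,0,0.6,0],[-0.3,0,0.5,0],[0,0,0.3,0],[0,0,0,0],[0,0,0,0],[0,0,0,0]]
  ]
}}

```text
t: 33.9
position: [0.6914, 0.086, 0.2235]
orientation: [0.916, 1.37, -0.917]
wrist_force: [0.0, -0.0, -0.1]
grip_width: 0.0513
```

```bash
python3 - <<'E'
from h import *
b,im,d,C=bird('wrist',(.62,.1),(.15,.2),2000,.006,'M.png')
b2,*_=bird('scene',(.62,0),(.15,.3),1333,.006,'N.png')
save('O.png',np.vstack([cv2.resize(b,(800,600))[60:420],cv2.resize(b2,(800,400))])[:,:])
save('O.png',cv2.resize(np.vstack([cv2.resize(b,(800,600))[60:460],cv2.resize(b2,(800,400))]),(600,600)))
E
```

```text
t 33.9 pos [0.6914 0.086  0.2235] yaw 22.4 cam [0.6662 0.1498 0.3904]
t 33.95 pos [0.6915 0.0859 0.2236] yaw 22.4 cam [-0.2352 -0.5935  0.8847]
```

View pics/M.png

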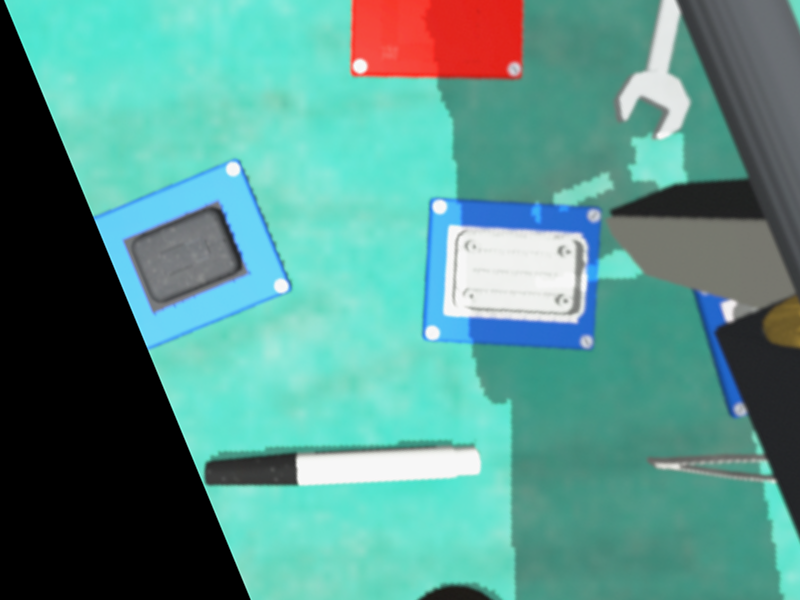

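View pics/N.png

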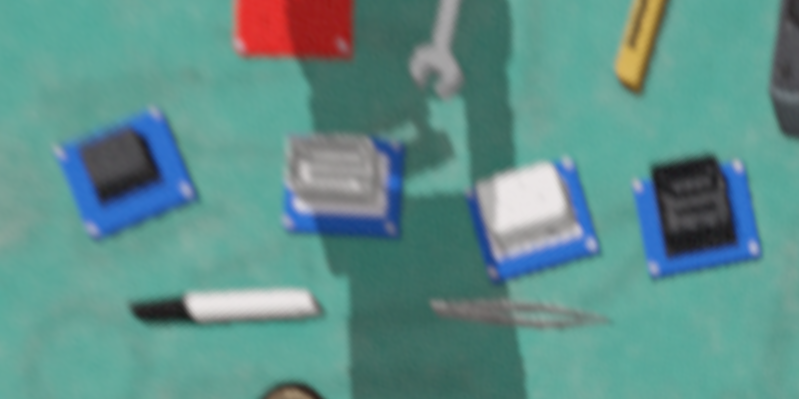

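```bash
python3 -c "
from h import *
print(finish_job())"
```

```text
the job is handed in; nothing more can be done
None
```

I placed all four parts on their marked pads in the order asked: white tray, white lid, black tray, then small black lid. I handed the job in at about 34 s with the gripper open and clear of everything.

**Position:** When I lowered each part onto its pad, the tool was within about 0.5 mm and 0.1° of the measured mark centre. The camera calibration adds up to about 2 mm of uncertainty to that.

**Last pictures:** They show every part flat, the right way up and squarely inside its mark. The red pad, green pad and turquoise part were not touched.

**Forces:** The highest force I read at the wrist was about 11 N upward, when the white tray touched its pad.

**Disagreements:**
- After release, the image check put the parts 1–3 mm off along their length. I put this down to the mark line blending with the part, and to viewing angle. Correcting for the viewing angle by hand brought the white lid to about 1 mm.
- I judged the black lid by eye only, as I took no rectangle measurement of it after release.

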